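# Read the tag of a table-sign stand above the reader pad

## Robot

A 6-joint arm with a two-finger parallel gripper is mounted at the origin on the work surface. World frame = base frame: x ahead of the robot, y to its left, z up, the work surface at z = 0. Lengths are in mm, angles in rad, forces in N, time in s.
With the tool pointing down it reaches from about 275 to 1000 mm from the base axis. Payload 8.4 kg.
Tool frame: the origin (TCP) lies at the very end of the fingers, on their centre line; the grasp point (between the pads) lies 19 mm behind it; z points along the fingers, y is the line along which they close (so a half turn about z gives the same grasp; the last joint's range is limited). The gripper opens to 85 mm and grips with 20 to 120 N. Pads are 22 mm wide; open, the fingers measure 114 mm over their backs; the gripper's body (76 mm by 85 mm) begins 54 mm behind the grasp point. The pads swing forward as they close: fully open they stand 13 mm farther back than shut.
Start: joints at [1.271, 0.353, 1.633, -0, 1.155, -0.002], TCP at [183.385, 597.493, 231.281] pointing down, gripper open.
Joint ranges: [-2.63, 2.63], [-0.92, 2.1], [0.06, 2.66], [-1.3, 4.44], [0, 2.69], [-3.02, 3.02]. Speed limits (rad/s): [2.22, 2.22, 2.79, 3.14, 3.14, 3.14].

## Interface

Orientations are given as [roll, pitch, yaw] about the fixed x, y, z axes, in that order (R = Rz(yaw) Ry(pitch) Rx(roll)).
In Python, from rig import sensors, grab_frame, camera_params, order gives the robot as it stands. The module is installed in compiled form; this text tells all that it offers.
- The arm moves only by the tool move_arm, never from a script. Its argument "motion" is a list of rows, each a list of 7 numbers: the turn, a rotation vector about the tool's x, y, z in a scale on which 1.0 is pi rad, then the shift along the tool's x, y, z in a scale on which 1.0 is 75 cm, then the finger opening in m, from 0 to 0.0854. A call has 1 to 8 rows; each row is the pose to reach, as a shift and turn from the pose commanded when the call began, along the tool's axes at that moment; what a row does not reach only later rows make up. A row lasts 1/8 s, in which the tool goes at most 62.5 mm and 10.7 degrees, less where a joint would pass 70% of its speed; a pose out of reach is approached as far as the arm can. A shift or turn number past 1, either way, is cut back to 1. A call with a gripper value outside its range is refused whole. The fingers move at their own pace and stop on an object; "grip_force" is the grip in N (left out, the last holds). Time passes only in rows, so rows that repeat a pose let the fingers close. It gives the time, the measured TCP pose, the force, the opening and the grip force at its end, in the units of the state.
- sensors.sense(): the state, without advancing time (a new reading comes with each control period).
- grab_frame(name): name is "scene" or "side" or "wrist"; returns (picture, depth): 384x512x3 uint8, red, green, blue; 384x512 float32, mm along the optical axis (not along the pixel's ray), 0 where there is no reading.
- camera_params(name): a dict with "camera_matrix" (3x3 intrinsics, pixels), "world_from_camera" (4x4, takes a point from camera to world coordinates). Camera axes: x right, y down, z forward; pixel columns grow to the right and rows downward; lengths in mm; the calibration is good to about 2 mm. The wrist camera is an equidistant fisheye: a pixel r from the principal point sees the ray r / f radians off the axis. A picture is of the moment at which its call begins: read the wrist's pose just before it. camera_params takes no time and is no camera call; for the wrist camera it gives the pose at the moment of the call.
- order.sign_off(): hands the job in; it is judged then, once.
The state is a dict: "clock": time; "qpos": joint angles; "qvel": joint speeds; "joint_efforts": joint torques, N m; "eef_pos": TCP position; "tcp_rot": TCP orientation; "contact_force": force on the tool from outside, world axes, zero at the start; "wrist_torque": the same for the moment, N m; "opening": opening from 0.0 (shut) to 1.0 (fully open); "grasp_force": force on a finger pad.
Only numpy, scipy, OpenCV 4.12 (cv2) and the standard library are available. Lean on these libraries where they do the work, as an engineer would, in place of code of your own. Each camera call takes 0.05 s, during which the arm holds its last target. There are 200 camera calls.

## Task

We are checking the hired tableware in: squeeze the orange trigger of the docked tag reader all the way to its grip and let it spring back, to start a reading. Then take the dark wooden table sign with the brass foot by its upright board, lift it over the tray of glasses to the black reading pad, and keep holding it there upright, its foot about 2 cm above the pad, centred over the white outline and turned to match it (either way round), never touching the pad. Finish while still holding it still in the air, and leave all the other tableware where it stands.

Things in the scene. Friction and masses are not known exactly. Their poses are not given: they have to be found in the camera images.
- stand: the table sign to read, loose, about 0.3 kg: brass foot 64 (x) x 100 (y) x 12 (z) mm, dark wooden board upright on its middle, 12 mm thick (x), 80 wide (y), from 12 to 130 mm above the underside; both faces alike (white panel, red dot). Origin: centre of the underside, z up. Pinch the board across its thickness (x) near its top, about 105 mm above the underside
- pad: the reading pad, fixed: black slab 120 (x) x 150 (y) x 12 (z) mm, on its top a centred thin white outline 68 (x) x 104 (y) mm that the sign's foot is to match (foot's long side along the pad's y). Origin: centre of its underside. Sign and pad start one to the left and one to the right of the tray
- pad_top (a point): centre of the white outline, on the pad's top face, 12 mm above the table; axes as the pad's
- reader: pistol-shaped tag reader lying on its side, fixed in a grey dock (150 x 160 x 12 mm base, x -57 to +93). Origin: on the table under the grip; x along the grip to the blue barrel (begins x = +45 mm, top 74 mm high), y from grip to trigger. Black grip: x -62 to +48, y -14 to +14, z 35 to 65 mm. Orange trigger bar at rest: x -22 to +40, y +32 to +44, z 40 to 60 mm
- reader_squeeze (a point): where to pinch, fixed to the reader at its x -10, y 7.5, z 50 mm (axes as the reader's). Point down and close the fingers along the reader's y from fully open: one meets the back of the grip (21.5 mm to -y) as the other has brought the trigger fully in (outer face then 21.5 mm to +y; 36.5 mm at rest)
- trigger (a joint): angle of the sprung trigger, rad: 0 at rest, 0.30 fully squeezed to the grip (stop); hinged upright at its barrel end (reader x +40, y +38 mm). Its spring takes about 2 N at the pinch point to start and 8 N to squeeze fully, and brings it back when let go
- tray: silver serving tray, fixed, 208 (x) x 178 (y) mm, floor 8 mm and rim 18 mm above the table, long side roughly along the robot's x, between sign and pad, carrying four loose glasses up to 158 mm above the table. Origin: centre of its underside
- glass1: stemmed wine glass, 72 mm across, 150 mm tall, standing on the tray; leave alone. Origin: centre of its foot's underside
- glass2: second wine glass, like glass1
- glass3: glass tumbler, 70 mm across, 95 mm tall, standing on the tray; leave alone. Origin: centre of its underside
- glass4: second tumbler, like glass3
- cracker: gold paper-covered cracker lying along its x, 226 mm long, 44 mm across; leave alone. Origin: on the table under its middle
- bowl: white bowl, 110 mm across, 50 mm tall; leave alone. Origin: centre of its underside
- salt: white salt shaker, 48 mm across, 76 mm tall; leave alone. Origin: centre of its underside
- pepper: white pepper shaker, 48 mm across, 76 mm tall; leave alone. Origin: centre of its underside
- spare_sign: another table sign of the same shape, white board on a steel foot; not the one to read, leave alone. Origin: centre of its foot's underside

How it is judged (in metres and radians):
On the way, in this order (a step that is already met when the one before it is completed fails the run):
1. the trigger is squeezed to the grip (value of joint trigger above 0.25 rad), for 0.1 s.
2. the trigger has sprung back (value of joint trigger below 0.06 rad), for 0.1 s.
3. the sign is held in the air over the tray of glasses (height (world z) of stand above 0.11 m and x of stand in the frame of tray between -0.17 and 0.17 m and y of stand in the frame of tray between -0.06 and 0.06 m and contact force between stand and the fingers above 1 N), for 0.05 s.
At the end, for the whole second after the job is handed in: sign held by the fingers alone, still (under 2 cm/s), upright within 0.10 rad, its underside 6 to 35 mm above the pad, centre within 15 mm of the outline's, long side within 0.15 rad of the pad's y (either way), touching neither pad nor other things; trigger below 0.06 rad (horizontal distance between stand and pad_top below 0.015 m and z of stand in the frame of pad_top between 0.006 and 0.035 m and angle between the y axis of stand and the y axis of pad, either way round below 0.15 rad and angle between stand's own z axis and vertical below 0.1 rad and linear speed of stand below 0.02 m/s and contact force between stand and the fingers above 1 N and contact force between stand and pad below 0.05 N and contact force between stand and tray below 0.05 N and contact force between stand and reader below 0.05 N and contact force between stand and glass1 below 0.05 N and contact force between stand and glass2 below 0.05 N and contact force between stand and glass3 below 0.05 N and contact force between stand and glass4 below 0.05 N and contact force between stand and cracker below 0.05 N and contact force between stand and bowl below 0.05 N and contact force between stand and salt below 0.05 N and contact force between stand and pepper below 0.05 N and contact force between stand and spare_sign below 0.05 N and value of joint trigger below 0.06 rad); the arm keeps its last pose, push and grip.
It fails at once if the sign touches the pad (contact force between stand and pad above 0.5 N).
It fails at once if a glass is moved more than 3 cm or tipped (distance of any of glass1, glass2, glass3, glass4 from where it was at the start of the episode above 0.03 m or angle between any of glass1, glass2, glass3, glass4's own z axis and vertical above 0.35 rad).
It fails at once if other tableware is moved more than 3 cm or tipped (distance of any of cracker, bowl, salt, pepper, spare_sign from where it was at the start of the episode above 0.03 m or angle between any of cracker, bowl, salt, pepper, spare_sign's own z axis and vertical above 0.35 rad).
It also fails if it takes over 67 s, if anything falls off the work surface, if the arm or the gripper's body presses on something with over 40 N, if the wrist force passes 120 N, or if a joint passes its speed limit or range.

## Working session

There is one attempt and no reset: what is moved stays moved. The work goes in short steps, Python scripts to look and compute and a tool call to move; the robot and the scene stay as the last step left them, time stands still between calls to the robot, and variables do not carry over. Pictures are saved under pics/ and viewed, at most 11 in all, crops included, and the job is handed in when it is done.

Besides the shell and the picture viewer there is one more tool, called after "Call:" in YAML: its name, and indented under it one key for each argument. move_arm: Moves the arm, as the interface text tells. Its arguments: {"type":"object","properties":{"motion":{"type":"array","items":{"type":"array","items":{"type":"number"}}},"grip_force":{"type":"number"}},"required":["motion"]}

```bash
mkdir -p pics
cat > h.py <<'E'
import numpy as np, cv2
from rig import sensors, grab_frame, camera_params, order
def grab(n):
    p=camera_params(n); im,d=grab_frame(n); np.savez(f'pics/{n}.npz',im=im,d=d,K=p['camera_matrix'],T=p['world_from_camera']); return im,d,p
E
python3 - <<'E'
from h import *
s=sensors.sense(); print({k:np.round(v,3) for k,v in s.items()})
for n in('scene','side','wrist'):
    im,d,p=grab(n); cv2.imwrite(f'pics/{n}0.png',im[:,:,::-1]); print(n,np.round(p['camera_matrix'],1).tolist(),np.round(p['world_from_camera'],3).tolist(),(d>0).mean())
E
```

```text
{'clock': np.float64(0.0), 'qpos': array([ 1.271,  0.354,  1.634,  0.   ,  1.155, -0.002]), 'qvel': array([-0.001,  0.001,  0.001,  0.002, -0.001,  0.   ]), 'joint_efforts': array([-0.0000e+00, -6.0524e+01, -3.4208e+01,  0.0000e+00,  9.0000e-03,
        0.0000e+00]), 'eef_pos': array([183.237, 597.059, 230.572]), 'tcp_rot': array([-3.14 , -0.   ,  2.844]), 'contact_force': array([-0.243,  0.092, -0.766]), 'wrist_torque': array([-0.034, -0.009, -0.02 ]), 'grasp_force': np.float64(0.0), 'opening': np.float64(1.0)}
scene [[396.9, 0.0, 252.8], [0.0, 396.9, 195.2], [0.0, 0.0, 1.0]] [[0.634, 0.597, -0.492, 1100.962], [0.773, -0.484, 0.41, -429.566], [0.007, -0.64, -0.768, 958.692], [0.0, 0.0, 0.0, 1.0]] 0.9961751302083334
side [[418.2, 0.0, 251.8], [0.0, 418.2, 191.4], [0.0, 0.0, 1.0]] [[0.992, -0.051, 0.118, 421.855], [-0.127, -0.55, 0.826, -910.27], [0.023, -0.834, -0.552, 696.614], [0.0, 0.0, 0.0, 1.0]] 0.9475606282552084
wrist [[297.3, 0.0, 248.8], [0.0, 297.3, 192.2], [0.0, 0.0, 1.0]] [[0.292, 0.905, 0.31, 103.255], [0.956, -0.277, -0.095, 622.16], [-0.0, 0.324, -0.946, 373.747], [0.0, 0.0, 0.0, 1.0]] 0.9960784912109375
```

View pics/scene0.png

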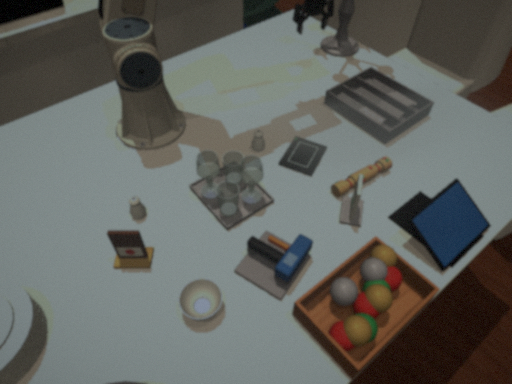

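View pics/side0.png

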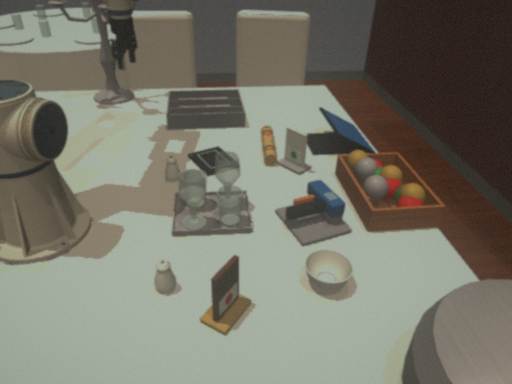

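View pics/wrist0.png

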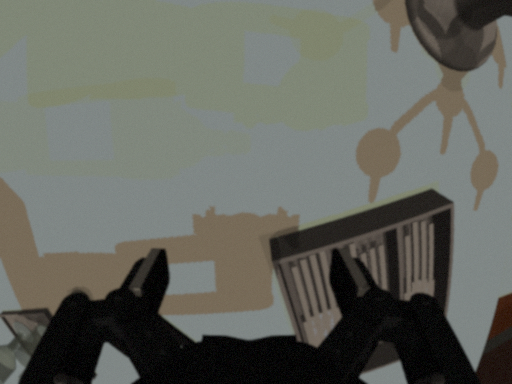

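The scene view shows the sign at (133,250), reader with orange trigger at (278,243), tray at (231,190) and pad at (303,155). The side view shows the same things at (227,295), (312,212), (212,210) and (212,160). The wrist view shows only the cutlery box and shadows. Next I measure with colour masks and depth in both views.

```bash
cat >> h.py <<'E'
def cloud(n):
    z=np.load(f'pics/{n}.npz'); im,d,K,T=z['im'],z['d'],z['K'],z['T']
    v,u=np.mgrid[:384,:512]; x=(u-K[0,2])/K[0,0]; y=(v-K[1,2])/K[1,1]
    if n=='wrist':
        r=np.hypot(x,y)+1e-9; t=np.tan(r)/r; x,y=x*t,y*t
    P=np.stack([x*d,y*d,d,np.ones_like(d)],-1)@T.T
    P[d==0]=np.nan
    return im,cv2.cvtColor(im,cv2.COLOR_RGB2HSV).astype(int),P[...,:3]
def rect(xy):
    c,s,a=cv2.minAreaRect(np.float32(xy)); return np.round(c,1),np.round(s,1),round(a,1)
E
cat > m.py <<'E'
from h import *
box={'scene':dict(sign=(105,225,160,275),reader=(230,225,320,300),tray=(185,145,278,232),pad=(272,130,335,182)),
'side':dict(sign=(195,250,260,335),reader=(270,175,355,245),tray=(168,150,258,238),pad=(184,140,245,178))}
for n in box:
    im,h,P=cloud(n); H,S,V=h[...,0],h[...,1],h[...,2]; Z=P[...,2]
    def rep(k,m,l):
        x0,y0,x1,y1=box[n][k]; b=np.zeros(m.shape,bool); b[y0:y1,x0:x1]=1; b&=m; b&=~np.isnan(Z)
        b=cv2.morphologyEx(b.astype(np.uint8),cv2.MORPH_OPEN,np.ones((2,2)))>0
        q=P[b]
        if len(q)>8: print(n,k,l,len(q),'mean',q.mean(0).round(1),'z5-95',np.percentile(q[:,2],[5,50,95]).round(1),'rect',*rect(q[:,:2]))
    rep('sign',(S>110)&(H>12)&(H<30)&(Z<25),'brass')
    rep('sign',(Z>40),'board'); rep('sign',(Z>115),'boardtop')
    rep('reader',(S>120)&(H<22)&(Z>30),'orange'); rep('reader',(S>110)&(H>95)&(H<125)&(Z>30),'blue')
    rep('reader',(V<60)&(Z>30),'grip'); rep('reader',(Z>5)&(Z<20),'dock')
    rep('pad',(Z>6)&(Z<18)&(V<110),'pad'); rep('tray',(Z>5)&(Z<25),'tray'); rep('tray',(Z>60),'glass')
E
python3 m.py
python3 - <<'E'
from h import *
# top-down raster of both clouds, 1.5mm/px
O=np.zeros((600,800,3),np.uint8);zb=np.full((600,800),-9.)
for n in('scene','side'):
    im,h,P=cloud(n);p=P.reshape(-1,3);c=im.reshape(-1,3)
    ok=~np.isnan(p).any(1)&(p[:,2]<170)&(p[:,2]>-8);p,c=p[ok],c[ok]
    o=np.argsort(p[:,2]);p,c=p[o],c[o]
    i=((850-p[:,0])/1.2).astype(int);j=((480-p[:,1])/1.2).astype(int)
    for di in(0,1):
      for dj in(0,1):
        a,b=i+di,j+dj;k=(a>=0)&(a<600)&(b>=0)&(b<800);
        a,b,cc,zz=a[k],b[k],c[k],p[k,2]
        m=zz>=zb[a,b]-3; O[a[m],b[m]]=np.clip(cc[m]*1.5,0,255);zb[a[m],b[m]]=zz[m]
cv2.imwrite('pics/ortho.png',O[:,:,::-1])
E
```

```text
scene sign brass 330 mean [nan nan nan] z5-95 [nan nan nan] rect [ 463.4 -318.3] [91.4 58.4] 52.3
scene sign board 717 mean [ 462.7 -319.2   87.5] z5-95 [ 39.6  89.4 130.4] rect [ 445.1 -292.1] [ 73.3 101.8] 28.3
scene sign boardtop 212 mean [ 461.9 -319.1  122.4] z5-95 [110.6 125.3 131.9] rect [ 444.4 -291.3] [72.8 99.7] 28.3
scene reader orange 184 mean [nan nan nan] z5-95 [nan nan nan] rect [773.2 -10.9] [ 62.9 197.5] 72.4
scene reader blue 538 mean [nan nan nan] z5-95 [nan nan nan] rect [756.7  -2.2] [ 40.2 124.3] 15.8
scene reader grip 691 mean [nan nan nan] z5-95 [nan nan nan] rect [749.3 -40.3] [168.8 142.5] 48.5
scene reader dock 1653 mean [nan nan nan] z5-95 [nan nan nan] rect [707.1 -27.9] [299.4 140.2] 30.8
scene pad pad 1119 mean [nan nan nan] z5-95 [nan nan nan] rect [465.8 326.2] [113.2 165.3] 22.4
scene tray tray 1826 mean [nan nan nan] z5-95 [nan nan nan] rect [455.8  96.7] [174.2 357.3] 15.9
scene tray glass 2095 mean [nan nan nan] z5-95 [nan nan nan] rect [423.7  53. ] [192.9 265.6] 41.0
side sign brass 266 mean [nan nan nan] z5-95 [nan nan nan] rect [ 464.5 -339.2]
[... 216 characters left out ...]
9.7
side reader orange 101 mean [nan nan nan] z5-95 [nan nan nan] rect [806.5  53. ] [295.2  64.8] 38.2
side reader blue 13 mean [771.7 -54.6  75.5] z5-95 [73.6 75.8 77.5] rect [770.4 -55.1] [11.5 13.1] 72.6
side reader grip 205 mean [715.3 -45.7  54.2] z5-95 [40.4 54.  67.1] rect [704.6 -51.4] [94.8 32.1] 35.3
side reader dock 1392 mean [nan nan nan] z5-95 [nan nan nan] rect [758.9  19.1] [329.8 140.4] 36.2
side pad pad 502 mean [nan nan nan] z5-95 [nan nan nan] rect [433.  231.8] [338.9 112. ] 86.6
side tray tray 2612 mean [nan nan nan] z5-95 [nan nan nan] rect [439.5 145.4] [201.7 456.9] 12.3
side tray glass 2375 mean [nan nan nan] z5-95 [nan nan nan] rect [428.1 155.2] [423.5 213.9] 84.5
```

View pics/ortho.png

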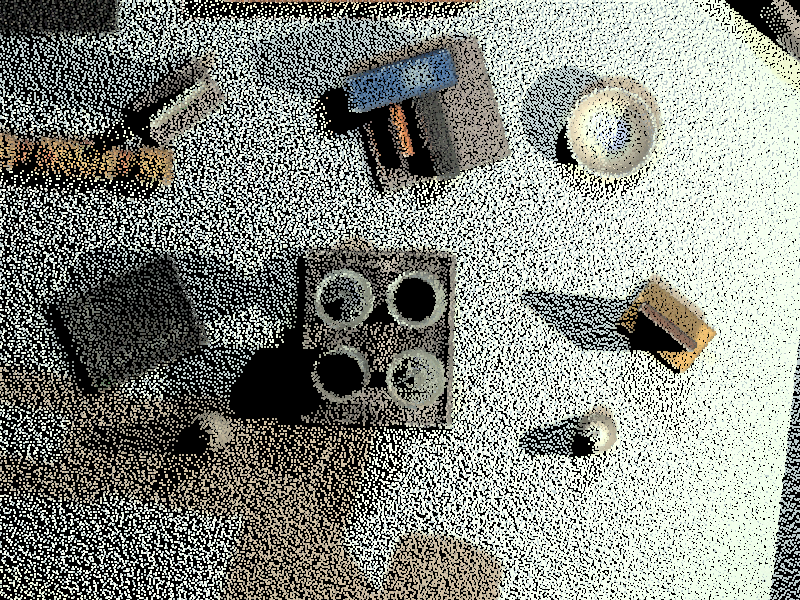

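The top-down raster (row → x = 850−1.2r, col → y = 480−1.2c) shows pad (128,325), tray (377,340), sign (668,325) and reader grip (437,135), with the trigger at (402,130). I refine each per view using world-box filters.

```bash
cat > m.py <<'E'
from h import *
import sys
def meas(names):
  for n in names:
    im,h,P=cloud(n); P=np.nan_to_num(P,nan=-999.); H,S,V=h[...,0],h[...,1],h[...,2]; X,Y,Z=P[...,0],P[...,1],P[...,2]
    def rep(m,x0,x1,y0,y1,l,k=3):
        b=m&(X>x0)&(X<x1)&(Y>y0)&(Y<y1)
        b=(cv2.morphologyEx(b.astype(np.uint8),cv2.MORPH_OPEN,np.ones((k,k)))>0)&b
        c,lab,st,_=cv2.connectedComponentsWithStats(cv2.dilate(b.astype(np.uint8),np.ones((3,3))))
        if c<2: return
        b&=lab==1+st[1:,4].argmax(); q=P[b]
        if len(q)<9: return
        mu=q[:,:2].mean(0); w,v=np.linalg.eigh(np.cov(q[:,:2].T)); e=v[:,1]; f=v[:,0]
        A=lambda d:np.degrees(np.arctan2(d[1],d[0]))%180
        pr=(q[:,:2]-mu)@np.c_[e,f]; lo,hi=np.percentile(pr,[1,99],axis=0)
        c=mu+np.c_[e,f]@((lo+hi)/2)
        print(n,l,len(q),'c',c.round(1),'size',(hi-lo).round(1),'ang',A(e).round(1),'z',np.percentile(q[:,2],[5,50,95]).round(1),'rect',*rect(q[:,:2]))
    a=(400,530,-400,-240)
    rep((S>90)&(H>10)&(H<32)&(Z<20)&(Z>4),*a,'brass'); rep(Z>100,*a,'boardupper'); rep(Z>123,*a,'boardtop',2)
    a=(600,830,-150,90)
    rep((S>110)&(H<22)&(Z>30),*a,'orange',2); rep((S>90)&(H>95)&(H<125)&(Z>66),*a,'blue')
    rep((V<75)&(Z>56)&(Z<72)&(S<110),*a,'griptop',2); rep((Z>5)&(Z<20),*a,'dock')
    rep((Z>6)&(Z<20),380,550,210,440,'pad'); rep((Z>4)&(Z<26),310,570,-90,140,'tray'); rep((Z>70)&(Z<180),310,570,-90,140,'glasses'); 
meas(sys.argv[1:])
E
python3 m.py scene side
```

```text
scene brass 389 c [ 467.9 -322. ] size [99.9 55. ] ang 64.6 z [ 8.7 12.  14.8] rect [ 461.3 -319.8] [97.1 59.7] 53.6
scene boardupper 324 c [ 459. -320.] size [78.2 12. ] ang 51.4 z [102.4 121.8 131.8] rect [ 458.8 -320.4] [80.5 12.8] 50.9
scene boardtop 120 c [ 460.9 -319.6] size [73.7  8.6] ang 51.1 z [124.7 129.1 132.4] rect [ 460.8 -319.5] [75.6  9.2] 51.8
scene orange 91 c [696.9  -0.8] size [52.  12.7] ang 16.7 z [52.4 59.2 62.4] rect [696.6  -0.9] [54.7 12.5] 19.1
scene blue 557 c [755.2  -1.7] size [123.6  41.3] ang 106.5 z [69.4 73.8 76.8] rect [754.2  -1.4] [ 43.5 128.1] 16.6
scene griptop 331 c [691.3 -42.5] size [93.  25.4] ang 16.5 z [58.7 64.1 67.3] rect [691.5 -42.6] [96.9 27.2] 15.5
scene dock 1421 c [721.7 -51.4] size [164.4 138. ] ang 27.3 z [ 8.4 12.1 15.2] rect [713.3 -36. ] [150.7 159.4] 16.1
scene pad 1118 c [463.3 320.2] size [147.9 117.4] ang 113.9 z [ 8.8 12.2 15.6] rect [463.  320.2] [120.7 156.9] 23.8
scene tray 1813 c [457.2   7.1] size [249.5 196. ] ang 31.0 z [ 5.8 10.1 19.1] rect [444.7  26.8] [179.6 211.2] 88.2
scene glasses 1539 c [428.2  49.3] size [
[... 550 characters left out ...]
6.7
side blue 136 c [743.8  22.5] size [58.1 35.2] ang 102.0 z [73.5 75.7 77.4] rect [744.1  21.3] [36.4 61.8] 12.9
side griptop 379 c [699.3 -30. ] size [133.5 105.3] ang 17.1 z [57.1 64.3 68.6] rect [700.8 -45. ] [125.6 115.7] 33.7
side dock 1168 c [722.6 -69.1] size [149.7 101.1] ang 8.0 z [ 9.1 13.5 16.1] rect [724.5 -65. ] [162.3  99.4] 15.1
side pad 511 c [434.5 318.6] size [167.4 104.9] ang 86.4 z [10.4 13.7 16.2] rect [461.4 318.6] [119.5 153.8] 23.8
side tray 2116 c [443.2  20.3] size [219.  191.9] ang 168.8 z [ 7.1 10.6 20.2] rect [443.6  26.6] [184.2 207.9] 88.6
side glasses 1299 c [490.9  24.5] size [152.4  65. ] ang 89.7 z [ 75.1 108.  157.6] rect [490.7  25.1] [ 68.3 159.4] 0.3
```

```bash
cat > rel.py <<'E'
import sys; from h import *
from scipy.spatial.transform import Rotation as R
s=sensors.sense(); x,y,z,yaw=map(float,sys.argv[1:5])
A=R.from_euler('xyz',s['tcp_rot']); B=R.from_euler('xyz',[np.pi,0,np.radians(yaw)])
print('clk',s['clock'].round(2),'pos',s['eef_pos'].round(1),'rot',s['tcp_rot'].round(3),'F',s['contact_force'].round(1),'gf',s['grasp_force'].round(1),'open',s['opening'].round(3),'q',s['qpos'].round(2))
print('turn',(A.inv()*B).as_rotvec().round(4),'shift m',(A.inv().apply(np.array([x,y,z])-s['eef_pos'])/1000).round(4))
E
python3 rel.py 434 280 245 90
```

```text
Traceback (most recent call last):
  File "rel.py", line 5, in <module>
    print('clk',s['clock'].round(2),'pos',s['eef_pos'].round(1),'rot',s['tcp_rot'].round(3),'F',s['contact_force'].round(1),'gf',s['grasp_force'].round(1),'open',s['opening'].round(3),'q',s['qpos'].round(2))
                ^^^^^^^^^^^^^^^^
AttributeError: 'float' object has no attribute 'round'
```

```bash
sed -i "s/^s=sensors.sense();/s={k:np.array(v) for k,v in sensors.sense().items()};/" rel.py
python3 rel.py 434 280 245 90
```

```text
clk 0.15 pos [183.3 597.2 230.7] rot [-3.141 -0.     2.844] F [ 0.6 -1.3 -0.5] gf 0.0 open 0.996 q [ 1.27  0.35  1.63  0.    1.16 -0.  ]
turn [-9.000e-04  6.000e-04  1.273e+00] shift m [-0.3327 -0.2296 -0.014 ]
```

Careful with the scale: shifts go in shares of 75 cm and turns go in shares of pi rad. That gives: -0.3327 m / 0.75 = -0.4436, -0.2296 m / 0.75 = -0.3061, 1.273 rad / 3.1416 = 0.4052.

Call:
move_arm:
  motion:
    - [0,0,0.0506,-0.0555,-0.0383,-0.0024,0.085]
    - [0,0,0.1012,-0.1109,-0.0765,-0.0047,0.085]
    - [0,0,0.1518,-0.1664,-0.1148,-0.0071,0.085]
    - [0,0,0.2028,-0.2219,-0.1531,-0.0093,0.085]
    - [0,0,0.2534,-0.2773,-0.1913,-0.0117,0.085]
    - [0,0,0.304,-0.3327,-0.2296,-0.014,0.085]
    - [0,0,0.3546,-0.3881,-0.2679,-0.0164,0.085]
    - [0,0,0.4052,-0.4436,-0.3061,-0.0187,0.085]

```text
clock: 1.15
eef_pos: [434.9, 278.9, 245.3]
tcp_rot: [3.142, -0.0, 1.566]
contact_force: [0.5, 0.7, 1.0]
opening: 0.994
grasp_force: 0.0
```

```bash
python3 rel.py 685 -36.6 220 16.3
```

```text
clk 1.15 pos [434.9 278.9 245.3] rot [ 3.142 -0.     1.566] F [0.5 0.7 1. ] gf 0.0 open 0.994 q [ 0.57  0.17  1.85 -0.    1.12  0.57]
turn [ 0.0000e+00 -1.0000e-04  1.2811e+00] shift m [-0.3142  0.2518  0.0253]
```

In the tool's units: -0.3142 m / 0.75 = -0.4189, 0.2518 m / 0.75 = 0.3357, 1.12 rad / 3.1416 = 0.3565.

Call:
move_arm:
  motion:
    - [0,0,0.0509,-0.0524,0.042,0.004,0.0854]
    - [0,0,0.1019,-0.1048,0.084,0.008,0.0854]
    - [0,0,0.1528,-0.1571,0.1259,0.012,0.0854]
    - [0,0,0.2037,-0.2095,0.1679,0.016,0.0854]
    - [0,0,0.2546,-0.2619,0.2099,0.0213,0.0854]
    - [0,0,0.3056,-0.3143,0.2519,0.0253,0.0854]
    - [0,0,0.3565,-0.3665,0.2937,0.0293,0.0854]
    - [0,0,0.4078,-0.4189,0.3357,0.0337,0.0854]

```text
clock: 2.15
eef_pos: [686.6, -35.2, 219.6]
tcp_rot: [-3.141, 0.0, 0.284]
contact_force: [1.2, 0.5, 0.9]
opening: 1.005
grasp_force: 0.0
```

```bash
python3 - <<'E'
from h import *
im,d,p=grab('wrist'); cv2.imwrite('pics/wrist1.png',im[:,:,::-1])
E
python3 m.py wrist; python3 rel.py 685 -36.6 90 16.3
```

```text
wrist boardupper 282 c [ 464.1 -315.1] size [69.5 13.1] ang 57.1 z [102.9 121.8 130.7] rect [ 460.  -317.5] [79.  12.7] 52.9
wrist boardtop 116 c [ 470.8 -304. ] size [42.2 12.3] ang 55.7 z [125.3 129.9 131. ] rect [ 468.7 -305.9] [48.9 12.1] 52.1
wrist orange 622 c [ 6.943e+02 -4.000e-01] size [59.9 10.7] ang 16.1 z [50.7 60.1 61.7] rect [ 6.943e+02 -4.000e-01] [60.7 11. ] 16.2
wrist blue 4469 c [753.7   1.1] size [123.3  41.7] ang 106.6 z [72.1 74.3 75.6] rect [753.5   1.1] [ 42.7 126.7] 16.4
wrist griptop 829 c [688.1 -41.5] size [100.5  27.3] ang 17.7 z [60.1 64.8 66.4] rect [688.  -41.3] [102.   26.7] 16.7
wrist dock 4768 c [727.1 -83.7] size [147.3  66.8] ang 6.6 z [11.  12.4 13.7] rect [726.5 -80. ] [149.7  63.6] 16.4
wrist pad 2871 c [456.5 302.4] size [166.2 126. ] ang 150.0 z [10.2 12.6 13.8] rect [463.1 320.9] [120.9 150.1] 23.4
wrist tray 4255 c [481.6  25.4] size [177.6 143. ] ang 92.5 z [ 7.1  9.  19. ] rect [471.3  27.4] [179.2 155.7] 88.4
wrist glasses 1712 c [492.7 -16. ] size [65.1 63.3] ang 174.9 z [ 72.2  88.4 103.4] rect [493.8 -16.4] [65.7 66.1] 43.5
clk 2.2 pos [689.7 -40.1 219.1] rot [ 3.139e+00 -1.000e-03  2.750e-01] F [ 0.7 -2.3 -0.1] gf 0.0 open 1.0 q [-0.06  0.46  1.49 -0.    1.18  1.24]
turn [ 0.0031 -0.0013 -0.0097] shift m [-0.0038 -0.005   0.129 ]
```

View pics/wrist1.png

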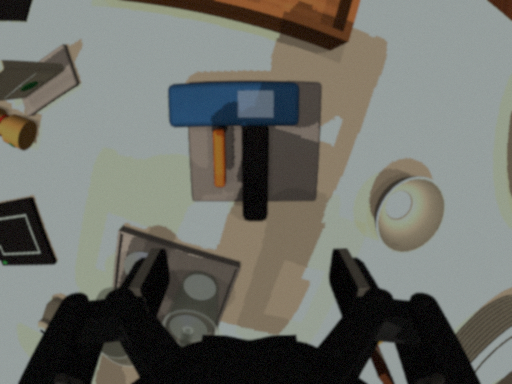

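The wrist view shows the reader below and ahead: trigger at (220,157), grip (256,170), barrel (234,104). The 3D positions match the other views within 2 mm. I'll settle the arm, then descend.

Call:
move_arm:
  motion:
    - [0,0,0,0,0,0,0.0854]
    - [0,0,0,0,0,0,0.0854]
    - [0,0,0,0,0,0,0.0854]

```text
clock: 2.58
eef_pos: [685.3, -32.7, 220.2]
tcp_rot: [-3.141, 0.0, 0.292]
contact_force: [-0.4, -0.2, 0.1]
opening: 0.997
grasp_force: 0.0
```

```bash
python3 - <<'E'
from h import *
grab('wrist')
E
python3 m.py wrist|egrep 'or|blu|gri|pad'; python3 rel.py 685 -35.5 29 16.4
```

```text
wrist orange 611 c [ 6.943e+02 -4.000e-01] size [60.2 10.7] ang 16.1 z [53.6 60.1 61.5] rect [ 6.936e+02 -5.000e-01] [62.1 10.9] 15.5
wrist blue 4460 c [753.5   1. ] size [123.   41.4] ang 106.7 z [72.2 74.3 75.6] rect [753.2   0.9] [ 43.3 126.3] 16.4
wrist griptop 824 c [688.2 -41.2] size [100.4  28. ] ang 17.9 z [60.5 64.8 66.4] rect [687.9 -41.2] [101.3  27. ] 16.6
wrist pad 2941 c [456.5 303.3] size [168.  127.2] ang 150.0 z [10.2 12.6 13.9] rect [462.6 322. ] [119.7 151.6] 24.1
clk 2.62 pos [685.5 -32.8 220.3] rot [-3.142 -0.     0.291] F [0.7 0.9 0. ] gf 0.0 open 1.003 q [-0.05  0.46  1.5   0.    1.18  1.23]
turn [-0.0001 -0.0001  0.0052] shift m [-0.0012  0.0025  0.1913]
```

In the tool's units: 0.191 m / 0.75 = 0.2547, 0.0025 m / 0.75 = 0.0033, 0.005 rad / 3.1416 = 0.0016.

Call:
move_arm:
  motion:
    - [0,0,0.0016,-0.0016,0.0033,0.0533,0.0854]
    - [0,0,0.0016,-0.0016,0.0033,0.1067,0.0854]
    - [0,0,0.0016,-0.0016,0.0033,0.16,0.0854]
    - [0,0,0.0016,-0.0016,0.0033,0.2,0.0854]
    - [0,0,0.0016,-0.0016,0.0033,0.2333,0.0854]
    - [0,0,0.0016,-0.0016,0.0033,0.2547,0.0854]
    - [0,0,0.0016,-0.0016,0.0033,0.2547,0.0854]
    - [0,0,0.0016,-0.0016,0.0033,0.2547,0.0854]

```text
clock: 3.62
eef_pos: [686.2, -36.4, 30.1]
tcp_rot: [3.141, -0.001, 0.285]
contact_force: [0.6, 0.1, 0.3]
opening: 1.0
grasp_force: 0.0
```

```bash
python3 rel.py 685 -35.5 29 16.4
```

```text
clk 3.62 pos [686.2 -36.4  30.1] rot [ 3.141e+00 -1.000e-03  2.850e-01] F [0.6 0.1 0.3] gf 0.0 open 1.0 q [-0.06  0.67  1.62 -0.    0.86  1.23]
turn [ 0.0005 -0.0014 -0.0011] shift m [-0.0009 -0.0012  0.0011]
```

Well placed, no contact. Close on the trigger.

Call:
move_arm:
  motion:
    - [0,0,0,0,0,0,0.03]
    - [0,0,0,0,0,0,0.03]
    - [0,0,0,0,0,0,0.03]
    - [0,0,0,0,0,0,0.03]
    - [0,0,0,0,0,0,0.03]
    - [0,0,0,0,0,0,0.03]
    - [0,0,0,0,0,0,0.03]
    - [0,0,0,0,0,0,0.03]
  grip_force: 30

```text
clock: 4.62
eef_pos: [685.0, -33.4, 30.6]
tcp_rot: [-3.138, -0.0, 0.285]
contact_force: [-5.6, 14.7, 11.5]
opening: 0.521
grasp_force: 33.5
```

```bash
python3 rel.py 685 -35.5 29 16.4;  python3 - <<'E'
from h import *
im,d,p=grab('wrist'); cv2.imwrite('pics/wrist2.png',im[:,:,::-1])
E
```

```text
clk 4.62 pos [685.  -33.4  30.6] rot [-3.138 -0.     0.285] F [-5.6 14.7 11.5] gf 33.5 open 0.521 q [-0.05  0.67  1.62  0.01  0.86  1.23]
turn [-0.004  -0.0004 -0.0017] shift m [-0.0006  0.002   0.0016]
```

View pics/wrist2.png

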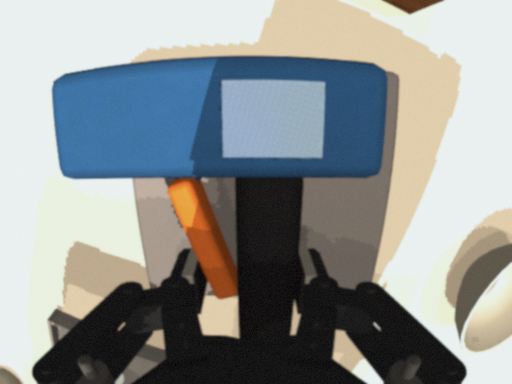

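The view shows the trigger (185,190)→(230,293) swung in against the grip, with opening about 44 mm as expected. I'll let it spring back, then lift.

Call:
move_arm:
  motion:
    - [0,0,0,0,0,0,0.0854]
    - [0,0,0,0,0,0,0.0854]
    - [0,0,0,0,0,0,0.0854]
    - [0,0,0,0,0,0,0.0854]
    - [0,0,0,0,0,0,0.0854]
    - [0,0,0,0,0,0,0.0854]
    - [0,0,0,0,0,0,0.0854]
    - [0,0,0,0,0,0,0.0854]

```text
clock: 5.68
eef_pos: [685.4, -36.6, 28.9]
tcp_rot: [-3.142, 0.0, 0.285]
contact_force: [0.1, 0.5, 0.2]
opening: 0.997
grasp_force: 0.0
```

In the tool's units: -0.22 m / 0.75 = -0.2933, -0.18 m / 0.75 = -0.24.

Call:
move_arm:
  motion:
    - [0,0,0,0,0,-0.04,0.0854]
    - [0,0,0,0,0,-0.1067,0.0854]
    - [0,0,0,0,0,-0.1733,0.0854]
    - [0,0,0,0,0,-0.24,0.0854]
    - [0,0,0,0,0,-0.2933,0.0854]
    - [0,0,0,0,0,-0.2933,0.0854]

```text
clock: 6.42
eef_pos: [687.4, -36.6, 253.3]
tcp_rot: [3.139, -0.006, 0.285]
contact_force: [-0.3, 0.2, -0.3]
opening: 1.001
grasp_force: 0.0
```

```bash
python3 - <<'E'
from h import *
grab('wrist')
E
python3 m.py wrist|egrep 'or|gri'; python3 rel.py 459.3 -320.5 250 50.8
```

```text
wrist orange 500 c [ 6.941e+02 -5.000e-01] size [60.2 10.4] ang 15.9 z [54.5 60.3 61.7] rect [ 6.941e+02 -5.000e-01] [61.4 10.9] 16.4
wrist griptop 705 c [687.7 -41.4] size [100.6  26.3] ang 17.2 z [60.4 64.9 66.5] rect [687.9 -41.2] [102.3  26.5] 17.0
clk 6.48 pos [686.2 -36.6 250.7] rot [ 3.141e+00 -3.000e-03  2.850e-01] F [ 0.3 -1.3  0.4] gf 0.0 open 1.0 q [-0.06  0.43  1.47 -0.    1.24  1.23]
turn [ 0.0019 -0.0025 -0.6017] shift m [-0.2975  0.2087  0.    ]
```

In the tool's units: -0.297 m / 0.75 = -0.396, -0.26 m / 0.75 = -0.3467, -0.601 rad / 3.1416 = -0.1913.

Call:
move_arm:
  motion:
    - [0,0,-0.0239,-0.0493,0.0347,-0.0027,0.0854]
    - [0,0,-0.0477,-0.0987,0.0693,-0.0067,0.0854]
    - [0,0,-0.0716,-0.1493,0.104,-0.0093,0.0854]
    - [0,0,-0.0955,-0.1987,0.1387,-0.0133,0.0854]
    - [0,0,-0.1194,-0.248,0.1733,-0.016,0.0854]
    - [0,0,-0.1432,-0.2973,0.2093,-0.02,0.0854]
    - [0,0,-0.1671,-0.3467,0.244,-0.024,0.0854]
    - [0,0,-0.1913,-0.396,0.2787,-0.0267,0.0854]

```text
clock: 7.48
eef_pos: [457.4, -321.1, 267.5]
tcp_rot: [-3.139, 0.0, 0.888]
contact_force: [0.2, -0.1, 0.6]
opening: 1.001
grasp_force: 0.0
```

Call:
move_arm:
  motion:
    - [0,0,0,0,0,0,0.0854]
    - [0,0,0,0,0,0,0.0854]
    - [0,0,0,0,0,0,0.0854]
    - [0,0,0,0,0,0,0.0854]

```text
clock: 7.98
eef_pos: [459.6, -319.8, 268.7]
tcp_rot: [-3.141, -0.0, 0.887]
contact_force: [0.3, 0.7, -0.9]
opening: 0.998
grasp_force: 0.0
```

```bash
python3 - <<'E'
from h import *
im,d,p=grab('wrist'); cv2.imwrite('pics/wrist3.png',im[:,:,::-1])
E
python3 m.py wrist|egrep 'br|boa'; python3 rel.py 459.3 -320.5 86 50.8
```

```text
wrist brass 2454 c [ 458.4 -317.7] size [96.2 62. ] ang 52.2 z [11.  12.4 13.7] rect [ 458.1 -317.8] [98.  62.9] 51.5
wrist boardupper 30092 c [ 462.8 -315.5] size [140.2  30. ] ang 140.9 z [301.2 349.5 368.6] rect [ 461.9 -316.1] [ 35.1 148.9] 50.2
wrist boardtop 29356 c [ 463.1 -315.6] size [139.6  29.8] ang 140.9 z [302.2 349.7 368.7] rect [ 462.1 -316.3] [ 35.1 148.2] 50.2
clk 8.02 pos [ 459.6 -319.9  268.8] rot [-3.141 -0.     0.887] F [-0.3  0.2 -0.6] gf 0.0 open 0.999 q [-0.61  0.22  1.73  0.    1.19  0.07]
turn [-0.0003 -0.      0.0002] shift m [-0.0006  0.0002  0.1828]
```

View pics/wrist3.png

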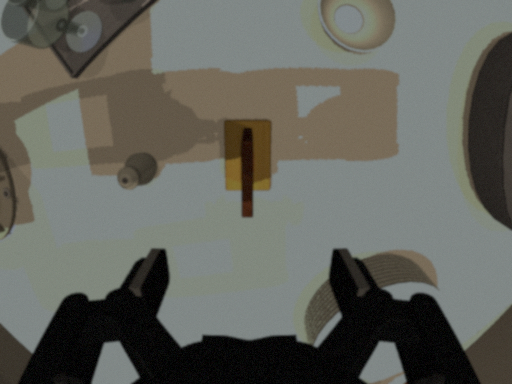

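The view shows the board at (247,172), centred and aligned between the fingers, with a shaker well clear at (135,170). One more board measure from this view, limited to below 140 mm.

```bash
sed -i 's/rep(Z>100,/rep((Z>100)\&(Z<140),/; s/rep(Z>123,/rep((Z>123)\&(Z<140),/' m.py; python3 m.py wrist|egrep 'br|boa'
```

```text
wrist brass 2454 c [ 458.4 -317.7] size [96.2 62. ] ang 52.2 z [11.  12.4 13.7] rect [ 458.1 -317.8] [98.  62.9] 51.5
wrist boardupper 974 c [ 457.7 -317.6] size [78.6 11.4] ang 51.0 z [127.6 130.2 131.6] rect [ 457.2 -318. ] [80.2 11.9] 50.9
wrist boardtop 846 c [ 457.7 -318.2] size [77.9 10.6] ang 51.0 z [129.2 130.4 131.6] rect [ 457.3 -318.6] [79.5 10.7] 51.0
```

In the tool's units: 0.183 m / 0.75 = 0.244, -0.0022 m / 0.75 = -0.0029.

Call:
move_arm:
  motion:
    - [0,0,0,0,-0.0029,0.0467,0.0854]
    - [0,0,0,0,-0.0029,0.1,0.0854]
    - [0,0,0,0,-0.0029,0.1533,0.0854]
    - [0,0,0,0,-0.0029,0.2,0.0854]
    - [0,0,0,0,-0.0029,0.2307,0.0854]
    - [0,0,0,0,-0.0029,0.244,0.0854]
    - [0,0,0,0,-0.0029,0.244,0.0854]
    - [0,0,0,0,-0.0029,0.244,0.0854]

```text
clock: 9.02
eef_pos: [458.1, -319.5, 87.0]
tcp_rot: [3.14, -0.0, 0.886]
contact_force: [-0.1, -0.1, 0.6]
opening: 0.998
grasp_force: 0.0
```

Call:
move_arm:
  motion:
    - [0,0,0,0,0,0,0.05]
    - [0,0,0,0,0,0,0.03]
    - [0,0,0,0,0,0,0.0]
    - [0,0,0,0,0,0,0.0]
    - [0,0,0,0,0,0,0.0]
    - [0,0,0,0,0,0,0.0]
    - [0,0,0,0,0,0,0.0]
    - [0,0,0,0,0,0,0.0]
  grip_force: 60

```text
clock: 10.02
eef_pos: [457.6, -319.3, 86.2]
tcp_rot: [3.141, 0.0, 0.886]
contact_force: [0.2, 0.0, 5.2]
opening: 0.133
grasp_force: 59.2
```

```bash
python3 rel.py 458 -318.5 286 51
```

```text
clk 10.02 pos [ 457.6 -319.3   86.2] rot [3.141 0.    0.886] F [0.2 0.  5.2] gf 59.2 open 0.133 q [-0.61  0.43  1.89 -0.    0.82  0.07]
turn [ 0.0004  0.     -0.0043] shift m [ 9.000e-04 -1.000e-04 -1.998e-01]
```

Gripped at 11.4 mm, the board thickness. Lift.

In the tool's units: -0.21 m / 0.75 = -0.28, -0.2 m / 0.75 = -0.2667.

Call:
move_arm:
  motion:
    - [0,0,0,0,0,-0.0267,0.0]
    - [0,0,0,0,0,-0.0667,0.0]
    - [0,0,0,0,0,-0.12,0.0]
    - [0,0,0,0,0,-0.1733,0.0]
    - [0,0,0,0,0,-0.2267,0.0]
    - [0,0,0,0,0,-0.2667,0.0]
    - [0,0,0,0,0,-0.28,0.0]
    - [0,0,0,0,0,-0.28,0.0]

```text
clock: 11.02
eef_pos: [457.2, -319.0, 295.3]
tcp_rot: [-3.141, 0.0, 0.886]
contact_force: [-0.3, 0.3, -2.3]
opening: 0.136
grasp_force: 58.9
```

```bash
python3 - <<'E'
from h import *
im,d,p=grab('side'); cv2.imwrite('pics/side1.png',im[:,:,::-1]); grab('scene')
E
python3 rel.py 450 26 296 82
```

```text
clk 11.12 pos [ 456.7 -318.7  294.2] rot [-3.139  0.     0.886] F [ 0.4 -0.8 -2.6] gf 58.9 open 0.136 q [-0.61  0.19  1.71 -0.    1.25  0.07]
turn [-2.600e-03 -5.000e-04 -5.454e-01] shift m [ 0.2627 -0.2233 -0.0012]
```

View pics/side1.png

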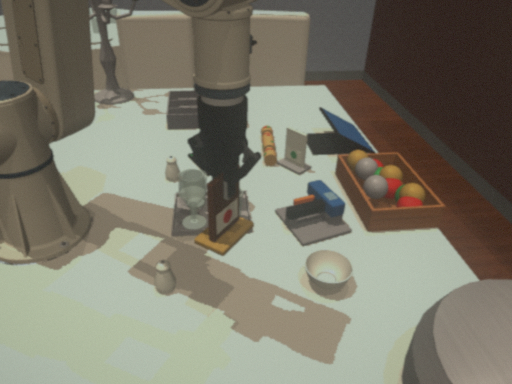

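The side view shows the sign held upright at (225,215), well above the tableware. Carry it over the tray to above the pad.

In the tool's units: 0.263 m / 0.75 = 0.3507, 0.241 m / 0.75 = 0.3213, -0.545 rad / 3.1416 = -0.1735.

Call:
move_arm:
  motion:
    - [0,0,-0.0159,0.0293,-0.024,0,0.0]
    - [0,0,-0.0382,0.0773,-0.0653,0,0.0]
    - [0,0,-0.0637,0.1267,-0.108,0,0.0]
    - [0,0,-0.0891,0.1773,-0.1507,0,0.0]
    - [0,0,-0.1146,0.228,-0.1933,0,0.0]
    - [0,0,-0.1369,0.2773,-0.236,0,0.0]
    - [0,0,-0.1592,0.3213,-0.2733,0,0.0]
    - [0,0,-0.1735,0.3507,-0.2973,0,0.0]

```text
clock: 12.12
eef_pos: [450.1, 27.3, 294.6]
tcp_rot: [-3.139, 0.0, 1.434]
contact_force: [1.0, 0.1, -2.4]
opening: 0.131
grasp_force: 58.9
```

Call:
move_arm:
  motion:
    - [0,0,0,0,0,0,0.0]
    - [0,0,0,0,0,0,0.0]
    - [0,0,0,0,0,0,0.0]

```text
clock: 12.5
eef_pos: [451.0, 24.7, 295.6]
tcp_rot: [-3.141, 0.0, 1.429]
contact_force: [0.4, -0.0, -2.6]
opening: 0.131
grasp_force: 59.0
```

```bash
python3 rel.py 463 321 296 113.8
```

```text
clk 12.5 pos [451.   24.7 295.6] rot [-3.141  0.     1.429] F [ 0.4 -0.  -2.6] gf 59.0 open 0.131 q [ 0.05  0.01  1.91 -0.    1.22  0.19]
turn [-8.000e-04  2.000e-04 -5.568e-01] shift m [ 0.295  -0.0299 -0.0005]
```

In the tool's units: 0.295 m / 0.75 = 0.3933, 0.19 m / 0.75 = 0.2533, -0.05 rad / 3.1416 = -0.0159.

Call:
move_arm:
  motion:
    - [0,0,-0.0159,0.0293,-0.0027,0,0.0]
    - [0,0,-0.0382,0.08,-0.008,0,0.0]
    - [0,0,-0.0637,0.1333,-0.0133,0,0.0]
    - [0,0,-0.0923,0.1933,-0.02,0,0.0]
    - [0,0,-0.1178,0.2533,-0.0267,0,0.0]
    - [0,0,-0.1432,0.3133,-0.032,0,0.0]
    - [0,0,-0.1655,0.3667,-0.0373,0,0.0]
    - [0,0,-0.1773,0.3933,-0.04,0,0.0]

```text
clock: 13.5
eef_pos: [463.0, 322.9, 295.6]
tcp_rot: [-3.141, 0.0, 1.989]
contact_force: [0.2, -0.6, -2.2]
opening: 0.134
grasp_force: 59.0
```

Call:
move_arm:
  motion:
    - [0,0,0,0,0,0,0.0]
    - [0,0,0,0,0,0,0.0]
    - [0,0,0,0,0,0,0.0]
    - [0,0,0,0,0,0,0.0]

```text
clock: 14.0
eef_pos: [462.7, 321.1, 296.2]
tcp_rot: [3.141, 0.0, 1.987]
contact_force: [0.1, -0.1, -3.0]
opening: 0.131
grasp_force: 59.0
```

```bash
cat > held.py <<'E'
from h import *
import sys
# held sign: brass pixels near TCP in each view; pad outline
s=sensors.sense(); t=np.array(s['eef_pos'])
for n in sys.argv[1:]:
    im,h,P=cloud(n); P=np.nan_to_num(P,nan=-999.); H,S=h[...,0],h[...,1]; X,Y,Z=P[...,0],P[...,1],P[...,2]
    near=np.hypot(X-t[0],Y-t[1])<85
    b=near&(S>90)&(H>10)&(H<32)&(Z>t[2]-110)&(Z<t[2]-55)
    b=(cv2.morphologyEx(b.astype(np.uint8),cv2.MORPH_OPEN,np.ones((3,3)))>0)&b
    if b.sum()>20: q=P[b]; print(n,'brass',len(q),'rect',*rect(q[:,:2]),'z',np.percentile(q[:,2],[1,5,50,95]).round(1),'tcp',t.round(1))
    w=(np.hypot(X-463,Y-321)<95)&(Z>6)&(Z<20)
    if w.sum()>50: q=P[w]; print(n,'pad',len(q),'rect',*rect(q[:,:2]),'z',np.median(q[:,2]).round(1))
E
python3 - <<'E'
from h import *
for n in('wrist','side','scene'):
    im,d,p=grab(n); cv2.imwrite(f'pics/{n}4.png',im[:,:,::-1])
E
python3 held.py wrist side scene; python3 rel.py 463 321 120 113.8
```

```text
wrist brass 6135 rect [460.9 326.2] [63.7 91.4] 23.7 z [216.3 220.8 222.4 223.5] tcp [462.7 321.5 296.1]
wrist pad 3224 rect [443.1 365.1] [120.8  58.5] 24.6 z 12.4
side brass 238 rect [462.8 316.2] [62.5 99. ] 24.0 z [214.9 216.8 223.4 227.2] tcp [462.7 321.5 296.1]
side pad 513 rect [427.3 328.1] [180.1 108.3] 74.8 z 13.6
scene brass 53 rect [459.8 335.8] [79.8 30.3] 72.4 z [219.  220.2 222.5 225.1] tcp [462.7 321.5 296.1]
scene pad 1136 rect [456.3 326.2] [127.9 169.8] 24.2 z 12.2
clk 14.15 pos [462.7 321.5 296.1] rot [3.141 0.    1.987] F [-0.7  0.5 -2.4] gf 59.0 open 0.13 q [ 0.6   0.2   1.69 -0.    1.25  0.19]
turn [0.0002 0.     0.0011] shift m [-0.0006  0.      0.1761]
```

View pics/wrist4.png

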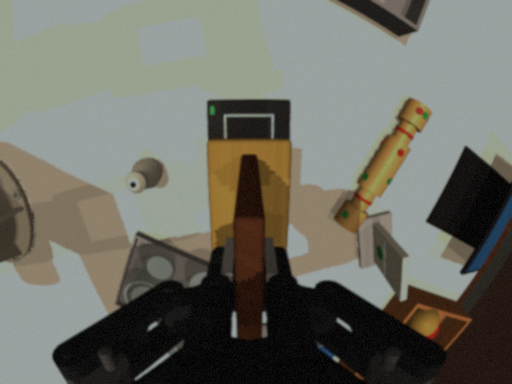

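The wrist view shows the foot aligned over the pad, with the outline at (248,125) squarely ahead of and behind the foot at (249,190). The foot top measures 222 mm, so the underside is 86 mm below the TCP. Descend gently.

In the tool's units: 0.177 m / 0.75 = 0.236, 0.17 m / 0.75 = 0.2267, 0.001 rad / 3.1416 = 0.0003.

Call:
move_arm:
  motion:
    - [0,0,0.0003,-0.0007,0,0.0267,0.0]
    - [0,0,0.0003,-0.0007,0,0.0667,0.0]
    - [0,0,0.0003,-0.0007,0,0.1133,0.0]
    - [0,0,0.0003,-0.0007,0,0.1533,0.0]
    - [0,0,0.0003,-0.0007,0,0.1867,0.0]
    - [0,0,0.0003,-0.0007,0,0.2107,0.0]
    - [0,0,0.0003,-0.0007,0,0.2267,0.0]
    - [0,0,0.0003,-0.0007,0,0.236,0.0]

```text
clock: 15.15
eef_pos: [462.9, 321.5, 118.7]
tcp_rot: [3.141, 0.0, 1.987]
contact_force: [-0.1, 0.4, -1.7]
opening: 0.135
grasp_force: 58.9
```

Call:
move_arm:
  motion:
    - [0,0,0,0,0,0,0.0]
    - [0,0,0,0,0,0,0.0]
    - [0,0,0,0,0,0,0.0]
    - [0,0,0,0,0,0,0.0]
    - [0,0,0,0,0,0,0.0]
    - [0,0,0,0,0,0,0.0]

```text
clock: 15.9
eef_pos: [462.8, 321.4, 119.0]
tcp_rot: [3.142, -0.0, 1.987]
contact_force: [-0.2, -0.4, -2.9]
opening: 0.134
grasp_force: 58.9
```

```bash
python3 - <<'E'
from h import *
for n in('wrist','side','scene'):
    im,d,p=grab(n); cv2.imwrite(f'pics/{n}5.png',im[:,:,::-1])
def crop(n,x,y,w,h,s):
    return cv2.resize(cv2.imread(f'pics/{n}5.png')[y:y+h,x:x+w],None,fx=s,fy=s)
a=crop('side',150,90,120,100,3.3);b=crop('scene',240,90,120,100,3.3);cv2.imwrite('pics/c5.png',np.hstack([a,b]))
E
python3 held.py wrist side scene; python3 rel.py 463 321 118 113.8; python3 m.py wrist|grep oran
```

```text
wrist brass 6532 rect [464.7 317.8] [ 75.7 110.3] 23.8 z [12.  37.1 45.2 46.3] tcp [462.7 321.4 119. ]
wrist pad 10796 rect [461.5 323.3] [121.  149.8] 24.1 z 12.4
side brass 145 rect [446.8 309.8] [29.  96.2] 25.0 z [38.7 40.6 46.5 50.1] tcp [462.7 321.4 119. ]
side pad 341 rect [431.5 307.6] [ 58.3 152.3] 27.6 z 13.6
scene pad 723 rect [464.4 312. ] [124.3 169.6] 24.6 z 12.0
clk 16.05 pos [462.7 321.4 119. ] rot [-3.142  0.     1.987] F [ 0.1  0.8 -3.1] gf 58.9 open 0.129 q [ 0.6   0.39  1.86 -0.    0.89  0.19]
turn [-0.0001  0.      0.0007] shift m [-0.0005  0.0001  0.001 ]
```

View pics/wrist5.png

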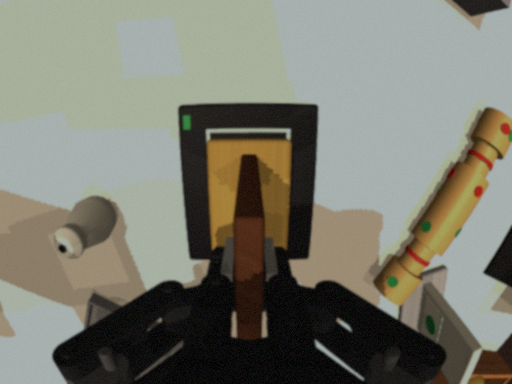

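View pics/c5.png

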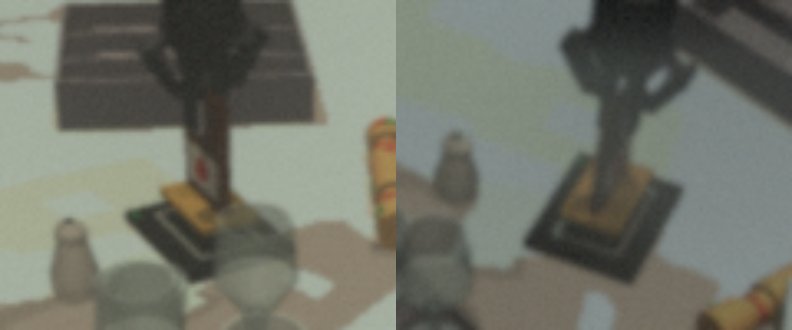

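The wrist view shows the foot (249,190) inside the pad outline; the crops show it hovering above the pad, clear of everything. A final direct check of foot centre against pad centre.

Run:
```python
from h import *
im,h,P=cloud('wrist'); P=np.nan_to_num(P,nan=-999.); H,S=h[...,0],h[...,1]; Z=P[...,2]
b=(S>90)&(H>10)&(H<32)&(Z>42)&(Z<49)&(np.hypot(P[...,0]-463,P[...,1]-321)<80)
q=P[b][:,:2]; t=sensors.sense(); yaw=t['tcp_rot'][2]; e=np.array([np.cos(yaw),np.sin(yaw)]); f=np.array([e[1],-e[0]])
w=(np.hypot(P[...,0]-463,P[...,1]-321)<110)&(Z>9)&(Z<16)
o=np.array(t['eef_pos'][:2])
for n,a in(('foot',q),('pad',P[w][:,:2])):
    print(n,'along',np.percentile((a-o)@e,[1,99]).round(1),'across',np.percentile((a-o)@f,[1,99]).round(1))
```

```text
foot along [-36.7  50.2] across [-30.8  31.6]
pad along [-68.7  76.1] across [-59.1  58.5]
```

```bash
python3 -c "
from h import *
print(order.sign_off())"
```

```text
the job is handed in; nothing more can be done
None
```

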